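Bring a glaze test tile to the click stop under the inspection microscope

ROBOT

A 6-joint arm with a two-finger parallel gripper is mounted at the origin on the work surface. World frame = base frame: x ahead of the robot, y to its left, z up, the work surface at z = 0. Lengths are in mm, angles in rad, forces in N, time in s.
With the tool pointing down it reaches from about 350 to 875 mm from the base axis. Payload 4.2 kg.
Tool frame: the origin (TCP) lies midway between the tips of the shut fingers; the grasp point (between the pads) lies 19 mm behind it; z points along the fingers, y is the line along which they close (so a half turn about z gives the same grasp; the last joint's range is limited). The gripper opens to 85 mm and grips with 20 to 120 N. Pads are 22 mm wide; open, the fingers measure 114 mm over their backs; the gripper's body (76 mm by 85 mm) begins 54 mm behind the grasp point. The pads swing forward as they close: fully open they stand 13 mm farther back than shut.
Start: joints at [1.374, 0.385, 0.008, 0, -1.194, -0.259], TCP at [275.079, 561.187, 231.312] pointing down, gripper open.
Joint ranges: [-3.14, 3.14], [-1.21, 2.06], [-1.07, 1.41], [-3.16, 2.05], [-2.99, -0.16], [-3.1, 3.1]. Speed limits (rad/s): [2.79, 2.79, 3.14, 3.14, 3.14, 3.14].

INTERFACE

Orientations are given as a unit quaternion [x, y, z, w].
In Python, from bench import arm gives the robot as it stands.
- The arm moves only by the tool send_rows, never from a script. Its argument "targets" is a list of rows, each an object of numbers: "gripper": the gripper command: -1 is fully open, 1 is shut, values between are in proportion; "x", "y", "z": the shift along the tool's x, y, z in cm; "ax", "ay", "az": the turn, a rotation vector about the tool's x, y, z in degrees. A call has 1 to 5 rows; each row shifts and turns the commanded pose from where the row before left it, along the tool's axes as they then stand; what a row does not reach is not made up. A row lasts 1/12 s, in which the tool goes at most 41.7 mm and 7.16 degrees, less where a joint would pass 70% of its speed; a pose out of reach is approached as far as the arm can. A call is refused whole if a number of a shift passes 4.17 or a number of a turn 7.16, either way. A call with a gripper value outside its range is refused whole. The fingers move at their own pace and stop on an object; the grip force is fixed at half the most. Time passes only in rows, so rows that do not move let the fingers close. It gives the time, the measured TCP pose, the force, the opening and the grip force at its end, in the units of the state.
- arm.read_state(): the state, without advancing time (a new reading comes with each control period).
- arm.get_image(name): name is "scene" or "top"; returns (picture, depth): 400x640x3 uint8, red, green, blue; 400x640 float32, mm along the optical axis (not along the pixel's ray), 0 where there is no reading.
- arm.camera_model(name): a dict with "fx", "fy", "cx", "cy" (pixels), "cam_to_world" (4x4, takes a point from camera to world coordinates). Camera axes: x right, y down, z forward; pixel columns grow to the right and rows downward; lengths in mm; the calibration is good to about 2 mm. A picture is of the moment at which its call begins. camera_model takes no time and is no camera call.
- arm.job_done(): hands the job in; it is judged then, once.
Trained networks look in the newest picture that a camera, given by its name, has taken for a name from the list of things; names that differ only in an ending like _2 or _b are one class to them, and where a whole thing is asked for, a point or a joint stands for the part that bears it (a point fixed in the world has none). Each returns a list of dicts, best first, with "score" (0 to 1); they miss things now and then, are a little off and sometimes report something else, mostly with a low value. They report only what shows in the picture. A call takes as long as a camera call. They do not tell look-alikes from the thing itself.
- arm.boxes_of(camera, thing): "rect" ([left, top, width, height] in pixels, round what is visible of it).
The state is a dict: "clock": time; "joints": joint angles; "joint_vel": joint speeds; "joint_efforts": joint torques, N m; "position": TCP position; "ee_rot": TCP orientation; "contact_force": force on the tool from outside, world axes, zero at the start; "wrist_torque": the same for the moment, N m; "gripper_width": finger opening in mm; "grasp_force": force on a finger pad.
Only numpy, scipy, OpenCV 4.12 (cv2) and the standard library are available. Lean on these libraries where they do the work, as an engineer would, in place of code of your own. Each camera call takes 0.05 s, during which the arm holds its last target. There are 200 camera calls.

TASK

Lay the small square glaze test tile flat in the square nest of the microscope's sample carriage, then take the carriage by its knob and slide it along the rail until you feel its spring ball drop into the notch that marks the spot under the lens. Hold it right there by the knob for the photograph: finish with the knob still gripped, the ball in the notch and everything at rest. Do not bump the microscope, and leave the other pieces on the bench where they are.

Things in the scene. Friction and masses are not known exactly. Their poses are not given: they have to be found in the camera images.
- square_tile: the square glaze test tile: a plain pale fired-clay plate 40 x 40 mm and 9 mm thick, about 30 g, with a 6 mm through hole (for hanging) near one edge. Lies flat on the table at the start. Origin: centre of its underside; z up, x and y along its sides. Any of its four turns fits the nest.
- rail: the fixed slide rail, an aluminium profile 570 mm long (along its own y), 100 mm wide, top at 36 mm, on rubber feet 130 mm wide, with a steel guide on top. Origin: on the table under its middle; z up, x across the rail. Its +y end is the end where the microscope stands; the carriage starts near the other end.
- nest (a point): centre of the nest floor on the carriage, 56 mm above the table; axes as the rail's. The nest is 46 x 46 mm (3 mm play round the tile), bordered by lips 5 mm high, 4 mm thick: whole on the two y sides; on the x sides only corner stubs, leaving 36 mm free for fingers holding the tile by its two x faces. The carriage plate is 92 mm wide (x) and reaches from y +32 to -146 mm of this point.
- stage_knob (a point): foot of the carriage's black knob: an upright round post 16 mm in diameter that rises 31 mm above the carriage's top (to 87 mm above the table), fixed to the carriage 120 mm on the -y side of the nest centre. This point: on its axis at the carriage's top (56 mm above the table); axes as the rail's. Grip it about 22 mm above the foot.
- carriage (a joint): position of the carriage along the rail, in m: 0 at the load end, growing towards the rail's +y (the microscope). It slides with a steady drag of 1 to 2 N and stays where it is left.
- view_point (a point): point on the lens axis at nest-floor height, fixed to the microscope; axes as the rail's. With the ball in the notch the nest's centre is at this point. The microscope is clamped anywhere along 60 mm of the rail, the notch with it.
- click_notch (a point): the V notch (6 mm wide, 3 mm deep) in the steel click bar beside the guide, 50 mm on the -y side of the lens axis. A spring ball in the carriage (under the brass collar) runs on this bar. Within about 2.5 mm of the notch the ball draws the carriage in; pushing it out either way takes about 6 N: the force on the knob first helps, then resists. A rubber stop follows about 17 mm later.
- microscope: the digital microscope, fixed on the rail. Origin: on the table under the lens axis, axes as the rail's. Black tube 38 mm in diameter on that axis, ring light 58 mm in diameter, lens end 150 mm above the table. The column (372 mm high) stands 95 mm on the +y side of the axis on a white saddle 112 mm wide, 79 mm high, from y +55 to +125 mm; focus knobs reach x -50 and +50 mm.
- upright_tile: bystander: a standing L-shaped test tile, 36 x 42 mm foot, 70 mm high. Origin under its foot.
- round_tile: bystander: a flat round test tile, 62 mm in diameter, 7 mm thick; too large for the nest. Origin: centre of its underside.
- round_pot: bystander: a bellied pot 136 mm in diameter, 125 mm high. Origin under its foot.
- tall_vase: bystander: a straight vase 76 mm in diameter, 150 mm high. Origin under its foot.
- glaze_jar: bystander: a lidded jar 60 mm in diameter, 85 mm high. Origin under its foot.
- slip_bottle: bystander: a bottle 48 mm in diameter, 120 mm high. Origin under its foot.
- loop_tool: bystander: a loop tool 158 mm long lying along its own x, 12 mm thick. Origin on the table 70 mm from its handle's end.
- wood_rib: bystander: a flat wooden rib 100 x 50 x 8 mm. Origin: centre of its underside.
Mind the look-alikes: they are no part of the job. Leave any green or purple look-alike of the square_tile alone.

How it is judged:
By the outcome, as a careful person would: the job done as asked, in the order asked, and still so for the second after the job is handed in, while the arm keeps its last pose, push and grip.
It also fails if it takes over 58 s, if anything falls off the work surface, if the arm or the gripper's body presses on something with over 40 N, if the wrist force passes 120 N, or if a joint passes its speed limit or range.

## Working session

There is one attempt and no reset: what is moved stays moved. The work goes in short steps, Python scripts to look and compute and a tool call to move; the robot and the scene stay as the last step left them, time stands still between calls to the robot, and variables do not carry over. Pictures are saved under pics/ and viewed, at most 10 in all, crops included, and the job is handed in when it is done.

Besides the shell and the picture viewer there is one more tool, called after "Request:" as name([rows], argument=value, ...), one row to a line, values as JSON. send_rows: Moves the arm, as the interface text tells. Its arguments: {"type":"object","properties":{"targets":{"type":"array"}},"required":["targets"]}

```bash
mkdir -p pics; cat > h.py <<'E'
import numpy as np, cv2
from bench import arm
def cap(name,fn=None):
    im,d=arm.get_image(name)
    if fn: cv2.imwrite('pics/'+fn,im[:,:,::-1])
    return im,d
def world(name,u,v,d):
    m=arm.camera_model(name);u,v,d=map(np.asarray,(u,v,d))
    p=np.stack([(u-m['cx'])/m['fx']*d,(v-m['cy'])/m['fy']*d,d,np.ones_like(d,dtype=float)],-1)
    return (p@np.array(m['cam_to_world']).T)[...,:3]
def cloud(name,d):
    v,u=np.mgrid[0:400,0:640]; return world(name,u,v,d)
E
python3 - <<'E'
from h import *
for c in('top','scene'):
    im,d=cap(c,c+'0.png'); P=cloud(c,d); print(c,np.round(arm.camera_model(c)['cam_to_world'],3).tolist())
    np.savez('/tmp/'+c,im=im,d=d,P=P)
    for t in('square_tile','rail','stage_knob','microscope','nest'):
        for r in arm.boxes_of(c,t)[:3]:
            x,y,w,h=r['rect'];u,v=int(x+w/2),int(y+h/2)
            print(t,round(r['score'],2),np.round(r['rect']),np.round(P[min(v,399),min(u,639)]))
s=arm.read_state();print(s['clock'],s['position'],s['ee_rot'],s['gripper_width'])
E
```

```text
top [[-0.001, -0.998, 0.068, 440.318], [-1.0, 0.001, 0.008, -5.644], [-0.008, -0.068, -0.998, 1136.027], [0.0, 0.0, 0.0, 1.0]]
square_tile 0.69 [222. 205.  18.  16.] [476. 257.   9.]
square_tile 0.65 [257. 221.  12.  16.] [428. 165.   6.]
square_tile 0.49 [226. 238.  18.  19.] [377. 247.   9.]
rail 0.66 [197. 147. 203.  47.] [591.  64.  45.]
stage_knob 0.92 [321. 153.  67.  35.] [592. -90.  56.]
microscope 0.89 [186. 136. 134.  56.] [ 440.   -6. 1136.]
nest 0.9 [320. 151.  68.  36.] [592. -90.  56.]
scene [[0.879, 0.315, -0.359, 935.838], [0.477, -0.544, 0.691, -821.019], [0.022, -0.778, -0.628, 824.324], [0.0, 0.0, 0.0, 1.0]]
square_tile 0.43 [332. 166.  13.   9.] [469. 245.  10.]
rail 0.84 [290. 163. 103. 105.] [611. -32.  57.]
rail 0.63 [208. 267.  40.  65.] [ 541. -475.  125.]
stage_knob 0.61 [297. 205.  55.  48.] [ 594. -111.   56.]
stage_knob 0.48 [397. 135.  13.  26.] [660. 407.  81.]
microscope 0.69 [355.  84.  37. 122.] [597. 233. 166.]
microscope 0.49 [206. 270.  40.  63.] [ 540. -478.  120.]
nest 0.92 [302. 209.  47.  42.] [ 600. -111.   55.]
0.6 [275.06168371 561.15474208 231.29283803] [ 9.74142083e-01 -2.25936274e-01 -1.18930360e-05  4.79835939e-05] 85.15620513076598
```

```bash
python3 - <<'E'
import cv2
a=cv2.imread('pics/top0.png');cv2.imwrite('pics/t1.png',cv2.resize(a[120:290,180:420],None,fx=3.3,fy=3.3,interpolation=cv2.INTER_CUBIC))
E
```

```text
(no output)
```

View pics/t1.png

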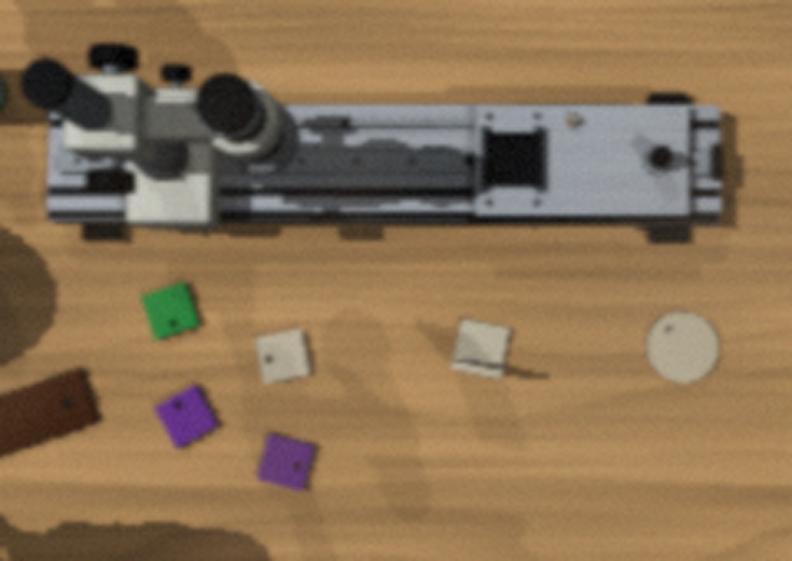

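View pics/scene0.png

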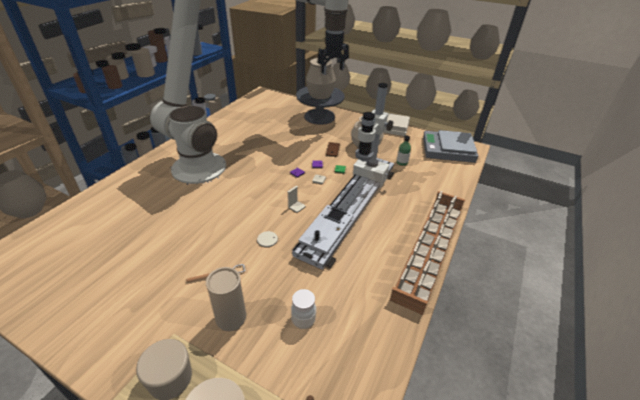

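The top crop shows the pale square tile with a hole at crop (285,356), beside green and purple look-alikes. The nest is the black square at (514,158), the knob is at (660,157), and the lens is near (240,110). Rail +y points to world +y, and the standing L tile is at (482,348).

```bash
cat > m.py <<'E'
from h import *
def rect(mask,z,name='top'):
    # sub-pixel: upsampled mask -> minAreaRect in world plane z
    c=max(cv2.findContours(mask,cv2.RETR_EXTERNAL,cv2.CHAIN_APPROX_NONE)[0],key=cv2.contourArea)[:,0,:]
    return c
def toplane(uv,z,name='top'):
    m=arm.camera_model(name);T=np.array(m['cam_to_world']);uv=np.atleast_2d(uv).astype(float)
    r=np.c_[(uv[:,0]-m['cx'])/m['fx'],(uv[:,1]-m['cy'])/m['fy'],np.ones(len(uv))]@T[:3,:3].T
    o=T[:3,3];return o+r*((z-o[2])/r[:,2])[:,None]
def blob(im,box,z,kind,K=8):
    l,t,r,b=box;g=cv2.resize(im[t:b,l:r],None,fx=K,fy=K,interpolation=cv2.INTER_CUBIC)
    hsv=cv2.cvtColor(g,cv2.COLOR_RGB2HSV)
    ch=hsv[:,:,1] if kind=='pale' else cv2.cvtColor(g,cv2.COLOR_RGB2GRAY)
    mk=cv2.threshold(ch,0,255,cv2.THRESH_BINARY_INV+cv2.THRESH_OTSU)[1]
    c=max(cv2.findContours(mk,cv2.RETR_EXTERNAL,cv2.CHAIN_APPROX_NONE)[0],key=cv2.contourArea)[:,0,:]
    uv=(c+.5)/K-.5+[l,t]
    w=toplane(uv,z)[:,:2].astype(np.float32);return cv2.minAreaRect(w)
E
python3 - <<'E'
from m import *
f=np.load('/tmp/top.npz');im,P=f['im'],f['P']
print('tile',blob(im,(252,214,281,241),9,'pale'))
print('nest',blob(im,(321,152,351,184),56,'dark'))
print('knob',blob(im,(371,158,389,175),87,'dark'))
Z=P[...,2];X=P[...,0];Y=P[...,1]
m=(abs(Z-56)<4)&(X>520)&(X<680)&(Y<0)&(Y>-250)
print('plate n',m.sum(),cv2.minAreaRect(P[m][:,:2].astype(np.float32)))
for z in (9,):
    m=(abs(X-428)<40)&(abs(Y-165)<40);print(np.percentile(Z[m],[5,50,95]))
m=(abs(Z-36)<5)&(X>480)&(X<720)&(Y<450)&(Y>-300)
c,s,a=cv2.minAreaRect(P[m][:,:2].astype(np.float32));print('rail',c,s,a)
# rail sides angle from plate edge rows
f=np.load('/tmp/scene.npz');P=f['P'];Z=P[...,2];X=P[...,0];Y=P[...,1]
m=(Z>140)&(Z<340)&(X>520)&(X<680)&(Y<330)&(Y>130)
for z in range(140,340,20):
    k=m&(Z>=z)&(Z<z+20);p=P[k]
    if len(p):print(z,len(p),p.min(0).round(),p.max(0).round())
E
```

```text
tile ((432.3673095703125, 158.5685577392578), (42.26665115356445, 43.95167541503906), 11.549612998962402)
nest ((590.8927612304688, -32.24409103393555), (67.4630355834961, 62.409934997558594), 89.94598388671875)
knob ((591.2247924804688, -161.54510498046875), (35.18241500854492, 21.773271560668945), 89.27967071533203)
plate n 1938 ((594.1401977539062, -92.87141418457031), (180.8395538330078, 91.30724334716797), 89.82856750488281)
[-3.51738068  0.20454723  9.94610949]
rail (610.8789672851562, 107.1114501953125) (196.8367919921875, 640.4909057617188) 5.8593058586120605
140 39 [590. 141. 140.] [610. 248. 160.]
160 114 [569. 130. 160.] [624. 251. 180.]
180 90 [577. 130. 180.] [615. 250. 200.]
200 86 [578. 130. 201.] [621. 256. 220.]
220 96 [577. 130. 220.] [647. 260. 240.]
240 190 [571. 130. 240.] [646. 262. 260.]
260 213 [572. 130. 260.] [645. 264. 280.]
280 126 [577. 131. 280.] [616. 248. 300.]
300 160 [577. 131. 300.] [616. 252. 320.]
320 56 [583. 230. 320.] [609. 252. 340.]
```

```bash
python3 - <<'E'
from m import *
f=np.load('/tmp/top.npz');im=f['im'];P=f['P']
g=cv2.cvtColor(im,cv2.COLOR_RGB2GRAY).astype(float)
print('nest row profile',g[164:171,318:352].mean(0).round().astype(int),'\ncol profile',g[148:190,331:341].mean(1).round().astype(int))
print('plate col profile',g[148:190,355:366].mean(1).round().astype(int))
print('knob rows\n',g[158:176,368:392].round().astype(int))
def half(p,o,lo):
    t=(np.percentile(p,90)+p.min())/2 if lo is None else lo
    s=p-t;i=[k for k in range(len(p)-1) if s[k]*s[k+1]<0];return [round(o+k+s[k]/(s[k]-s[k+1]),2) for k in i]
print(half(g[164:171,318:352].mean(0),318,None),half(g[148:190,331:341].mean(1),148,None))
# tile: moments + depth
s=cv2.cvtColor(im,cv2.COLOR_RGB2HSV)[...,1].astype(float)[214:242,252:281]
bg=np.median(np.r_[s[0],s[-1]]);w=np.clip((bg-s)/(bg-np.percentile(s,5)),0,1);w[w<.25]=0
v,u=np.mgrid[214:242,252:281];c=[(w*u).sum()/w.sum(),(w*v).sum()/w.sum()];print('tile c',c,toplane(c,9))
m=(P[...,2]>5)&(abs(P[...,0]-432)<35)&(abs(P[...,1]-158)<35);print('depth tile',m.sum(),P[m].mean(0),cv2.minAreaRect(P[m][:,:2].astype(np.float32)))
m=(P[...,2]>78)&(abs(P[...,0]-592)<25)&(abs(P[...,1]+156)<25);print('depth knob',m.sum(),P[m].mean(0),P[m].min(0),P[m].max(0))
print(toplane([[336,168],[336,167]],56))
E
```

```text
nest row profile [ 79  82  81  70  60  68  85  81  52  28  15  16  17  17  17  17  17  17
  16  17  17  17  18  16  20  25  44  79 124 150 155 156 156 155] 
col profile [117 118 115 118 147 156 157 155 156 157 154 132  65  18  16  16  16  17
  18  17  17  16  18  18  15  17  17  31  79 137 152 155 152 153 154 154
 138  71  28  42  78 116]
plate col profile [114 114 110 114 148 159 157 153 147 145 152 155 158 159 157 157 155 155
 156 157 155 158 158 159 156 155 153 153 154 153 156 157 155 155 155 154
 139  74  34  47  83 121]
knob rows
 [[156 155 156 155 153 156 155 155 154 156 153 156 156 156 157 155 154 156
  153 147 112  57  36  49]
 [156 153 155 156 150 150 152 153 156 155 155 156 151 153 156 152 152 152
  149 144 111  68  68  90]
 [157 158 157 156 149 145 146 153 156 157 157 157 157 157 158 155 157 156
  156 148 113  82  84 116]
 [156 159 160 155 146 136 137 142 151 155 158 155 158 157 156 157 157 158
  154 149 118  86  91 118]
 [154 155 152 144 135 132 130 132 134 144 149 151 152 149 153 154 151 155
  155 143 115  80  89 121]
 [156 152 150 141 133 131 127 130 129 127 129 129 131
[... 1201 characters left out ...]
143 141 141 141 141 142 143 148
  151 144 119  89  90 118]]
[np.float64(323.96), np.float64(324.16), np.float64(345.13)] [np.float64(159.7), np.float64(176.1), np.float64(184.79), np.float64(188.17)]
tile c [np.float64(265.30850935425474), np.float64(227.4326493663247)] [[432.39687029 158.53241865   9.        ]]
depth tile 189 [431.85959611 160.76335517   8.35068317] ((431.50177001953125, 163.34957885742188), (39.5101432800293, 46.454833984375), 11.272072792053223)
depth knob 30 [ 594.10071904 -155.97034655   85.74078543] [ 587.48404731 -162.38554386   80.30750598] [ 601.09131273 -149.53207468   89.61841391]
[[594.93077312 -40.80690391  56.        ]
 [597.69101458 -40.81681843  56.        ]]
```

Request:
send_rows([
  {"gripper": -0.4,"az": 7},
  {"gripper": -0.4,"az": 7},
  {"gripper": -0.4,"az": 7},
  {"gripper": -0.4,"az": 7},
  {"gripper": -0.4,"az": 7},
])

```text
$.targets[0]: bad value
```

Request:
send_rows([
  {"gripper": -0.4,"az": 7},
  {"gripper": -0.4,"az": 7},
  {"gripper": -0.4,"az": 3.5},
  {"gripper": -0.4,"x": 3.5,"y": -0.6},
  {"gripper": -0.4,"x": 3.5,"y": -0.6},
])

```text
$.targets[0]: bad value
```

Request:
send_rows([
  {"gripper": -0.4,"x": 3.5,"y": -0.6},
  {"gripper": -0.4,"x": 3.5,"y": -0.6},
  {"gripper": -0.4,"x": 3.5,"y": -0.6},
  {"gripper": -0.4,"x": 3.5,"y": -0.6},
  {"gripper": -0.4,"x": 3.5,"y": -0.6},
])

```text
$.targets[0]: bad value
```

Request:
send_rows([
  {"gripper": -0.4,"x": 3.5,"y": -0.6},
  {"gripper": -0.4,"x": 3.5,"y": -0.6},
  {"gripper": -0.4,"x": 3.5,"y": -0.6},
  {"gripper": -0.4,"x": 3.5,"y": -0.6},
  {"gripper": -0.4,"x": 3.5,"y": -0.6},
])

```text
$.targets[0]: bad value
```

```bash
cat >> h.py <<'E'
from scipy.spatial.transform import Rotation as R
def go(x,y,z,yaw):
    """what remains: shift in tool axes (cm) and turn az (deg), tool-y heading yaw deg mod 180"""
    s=arm.read_state();r=R.from_quat(s['ee_rot']).as_matrix();p=np.array(s['position'])
    h=np.degrees(np.arctan2(r[1,1],r[0,1]));d=(yaw-h+90)%180-90
    print('t',round(s['clock'],2),'pos',p.round(1),'head',round(h,2),'tilt',r[2].round(4),'w',round(s['gripper_width'],1),'grip',round(s['grasp_force'],1),'F',np.round(s['contact_force'],1),'j',np.round(s['joints'],2))
    print('shift now cm',(r.T@(np.array([x,y,z])-p)/10).round(2),'az',round(-d,2))
E
python3 - <<'E'
from h import *
go(432,159.5,100,11.4)
E
```

```text
t 0.6 pos [275.1 561.2 231.3] head -116.12 tilt [-0.e+00  1.e-04 -1.e+00] w 85.2 grip 0.0 F [ 0.3 -0.5  1.1] j [ 1.37  0.38  0.01 -0.   -1.19 -0.26]
shift now cm [31.77 29.16 13.13] az 52.48
```

Request:
send_rows([
  {"gripper": -0.4,"x": 0,"y": 0,"z": 0,"ax": 0,"ay": 0,"az": 7},
  {"gripper": -0.4,"x": 0,"y": 0,"z": 0,"ax": 0,"ay": 0,"az": 7},
  {"gripper": -0.4,"x": 0,"y": 0,"z": 0,"ax": 0,"ay": 0,"az": 7},
  {"gripper": -0.4,"x": 0,"y": 0,"z": 0,"ax": 0,"ay": 0,"az": 7},
  {"gripper": -0.4,"x": 0,"y": 0,"z": 0,"ax": 0,"ay": 0,"az": 7},
])

```text
clock: 1.02
position: [275.1, 561.2, 231.4]
ee_rot: [0.86, -0.511, -0.0, -0.0]
contact_force: [0.3, 0.1, 0.2]
gripper_width: 59.5
grasp_force: 0.0
```

All keys are required, and the turn direction came out right.

Request:
send_rows([
  {"gripper": -0.4,"x": 0,"y": 0,"z": 0,"ax": 0,"ay": 0,"az": 7},
  {"gripper": -0.4,"x": 0,"y": 0,"z": 0,"ax": 0,"ay": 0,"az": 7},
  {"gripper": -0.4,"x": 0,"y": 0,"z": 0,"ax": 0,"ay": 0,"az": 3.5},
  {"gripper": -0.4,"x": 3.5,"y": -0.6,"z": 0,"ax": 0,"ay": 0,"az": 0},
  {"gripper": -0.4,"x": 3.5,"y": -0.6,"z": 0,"ax": 0,"ay": 0,"az": 0},
])

```text
clock: 1.43
position: [300.3, 495.1, 230.5]
ee_rot: [0.774, -0.633, 0.0, 0.0]
contact_force: [0.4, -0.6, -0.7]
gripper_width: 59.7
grasp_force: 0.0
```

Request:
send_rows([
  {"gripper": -0.4,"x": 3.5,"y": -0.6,"z": 0,"ax": 0,"ay": 0,"az": 0},
  {"gripper": -0.4,"x": 3.5,"y": -0.6,"z": 0,"ax": 0,"ay": 0,"az": 0},
  {"gripper": -0.4,"x": 3.5,"y": -0.6,"z": 0,"ax": 0,"ay": 0,"az": 0},
  {"gripper": -0.4,"x": 3.5,"y": -0.6,"z": 0,"ax": 0,"ay": 0,"az": 0},
  {"gripper": -0.4,"x": 3.5,"y": -0.6,"z": 0,"ax": 0,"ay": 0,"az": 0},
])

```text
clock: 1.85
position: [364.9, 327.7, 231.6]
ee_rot: [0.774, -0.633, -0.0, -0.0]
contact_force: [1.1, -0.5, 0.3]
gripper_width: 59.8
grasp_force: 0.0
```

Request:
send_rows([
  {"gripper": -0.4,"x": 3.5,"y": -0.6,"z": 0,"ax": 0,"ay": 0,"az": 0},
  {"gripper": -0.4,"x": 3.5,"y": -0.6,"z": 0,"ax": 0,"ay": 0,"az": 0},
  {"gripper": -0.4,"x": 3.5,"y": -0.6,"z": 0,"ax": 0,"ay": 0,"az": 0},
  {"gripper": -0.4,"x": 3.5,"y": -0.6,"z": 0,"ax": 0,"ay": 0,"az": 0},
  {"gripper": -0.4,"x": 3.5,"y": -0.6,"z": 3.5,"ax": 0,"ay": 0,"az": 0},
])

```text
clock: 2.27
position: [430.3, 169.3, 207.2]
ee_rot: [0.774, -0.633, 0.002, -0.006]
contact_force: [2.1, 0.6, -0.7]
gripper_width: 59.7
grasp_force: 0.0
```

Request:
send_rows([
  {"gripper": -0.4,"x": 0,"y": 0,"z": 3.5,"ax": 0,"ay": 0,"az": 0},
  {"gripper": -0.4,"x": 0,"y": 0,"z": 3.0,"ax": 0,"ay": 0,"az": 0},
  {"gripper": -0.4,"x": 0,"y": 0,"z": 3.0,"ax": 0,"ay": 0,"az": 0},
  {"gripper": -0.4,"x": 0,"y": 0,"z": 0,"ax": 0,"ay": 0,"az": 0},
  {"gripper": -0.4,"x": 0,"y": 0,"z": 0,"ax": 0,"ay": 0,"az": 0},
])

```text
clock: 2.68
position: [426.2, 168.6, 106.6]
ee_rot: [0.774, -0.633, -0.0, 0.002]
contact_force: [0.2, 0.2, 0.1]
gripper_width: 60.0
grasp_force: 0.0
```

```bash
python3 - <<'E'
from h import *
go(432,159.5,30,11.4)
cap('scene','s1.png')
a=cv2.imread('pics/s1.png');cv2.imwrite('pics/s1c.png',cv2.resize(a[110:210,270:390],None,fx=6,fy=6,interpolation=cv2.INTER_CUBIC))
E
```

```text
t 2.68 pos [426.2 168.6 106.6] head -168.6 tilt [ 0.0019  0.0024 -1.    ] w 60.0 grip 0.0 F [0.2 0.2 0.1] j [ 0.73  0.25 -0.56  0.   -0.77 -0.53]
shift now cm [ 0.99 -0.41  7.66] az 0.0
```

View pics/s1c.png

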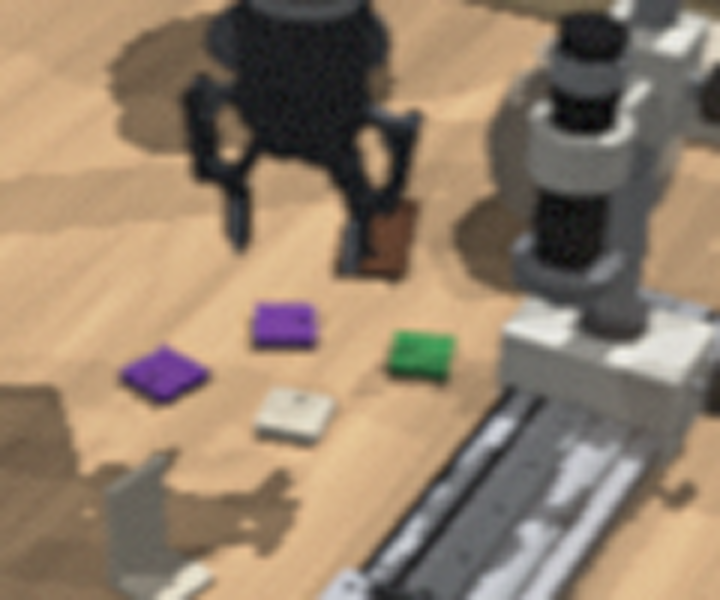

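The open gripper is above and behind the pale tile at crop (295,415). The fingers straddle its line, and the neighbouring pieces are clear. Descending.

Request:
send_rows([
  {"gripper": -0.4,"x": 1.0,"y": -0.4,"z": 1.6,"ax": 0,"ay": 0,"az": 0},
  {"gripper": -0.4,"x": 0,"y": 0,"z": 2.5,"ax": 0,"ay": 0,"az": 0},
  {"gripper": -0.4,"x": 0,"y": 0,"z": 2.5,"ax": 0,"ay": 0,"az": 0},
  {"gripper": -0.4,"x": 0,"y": 0,"z": 2.0,"ax": 0,"ay": 0,"az": 0},
  {"gripper": -0.4,"x": 0,"y": 0,"z": 0,"ax": 0,"ay": 0,"az": 0},
])

```text
clock: 3.15
position: [431.9, 160.0, 20.1]
ee_rot: [0.774, -0.633, -0.0, 0.001]
contact_force: [-0.6, -0.1, -0.5]
gripper_width: 59.8
grasp_force: 0.0
```

```bash
python3 - <<'E'
from h import *
go(432,159.5,0.5,11.4)
E
```

```text
t 3.15 pos [431.9 160.   20.1] head -168.61 tilt [ 0.0011  0.0024 -1.    ] w 59.8 grip 0.0 F [-0.6 -0.1 -0.5] j [ 0.71  0.4  -0.64 -0.   -0.53 -0.51]
shift now cm [ 0.05 -0.    1.96] az -0.01
```

Request:
send_rows([
  {"gripper": -0.4,"x": 0,"y": 0,"z": 1.0,"ax": 0,"ay": 0,"az": 0},
  {"gripper": -0.4,"x": 0,"y": 0,"z": 0.9,"ax": 0,"ay": 0,"az": 0},
  {"gripper": -0.1,"x": 0,"y": 0,"z": 0,"ax": 0,"ay": 0,"az": 0},
  {"gripper": -0.1,"x": 0,"y": 0,"z": 0,"ax": 0,"ay": 0,"az": 0},
  {"gripper": -0.1,"x": 0,"y": 0,"z": 0,"ax": 0,"ay": 0,"az": 0},
])

```text
clock: 3.57
position: [433.1, 160.8, 3.2]
ee_rot: [0.774, -0.633, 0.0, -0.001]
contact_force: [0.9, 0.0, -0.5]
gripper_width: 47.0
grasp_force: 0.0
```

Request:
send_rows([
  {"gripper": 0.2,"x": 0,"y": 0,"z": 0,"ax": 0,"ay": 0,"az": 0},
  {"gripper": 0.5,"x": 0,"y": 0,"z": 0,"ax": 0,"ay": 0,"az": 0},
  {"gripper": 1,"x": 0,"y": 0,"z": 0,"ax": 0,"ay": 0,"az": 0},
  {"gripper": 1,"x": 0,"y": 0,"z": 0,"ax": 0,"ay": 0,"az": 0},
  {"gripper": 1,"x": 0,"y": 0,"z": 0,"ax": 0,"ay": 0,"az": 0},
])

```text
clock: 3.98
position: [433.0, 160.7, 3.6]
ee_rot: [0.774, -0.633, 0.0, -0.001]
contact_force: [-2.0, 1.4, 7.9]
gripper_width: 37.4
grasp_force: 59.3
```

Request:
send_rows([
  {"gripper": 1,"x": 0,"y": 0,"z": -1.0,"ax": 0,"ay": 0,"az": 0},
  {"gripper": 1,"x": 0,"y": 0,"z": -2.0,"ax": 0,"ay": 0,"az": 0},
  {"gripper": 1,"x": 0,"y": 0,"z": -3.0,"ax": 0,"ay": 0,"az": 0},
  {"gripper": 1,"x": 0,"y": 0,"z": -3.0,"ax": 0,"ay": 0,"az": 0},
  {"gripper": 1,"x": 0,"y": 0,"z": -3.0,"ax": 0,"ay": 0,"az": 0},
])

```text
clock: 4.4
position: [432.1, 159.9, 123.9]
ee_rot: [0.774, -0.633, 0.0, -0.0]
contact_force: [-0.0, -0.2, -0.8]
gripper_width: 37.8
grasp_force: 60.3
```

```bash
python3 - <<'E'
from h import *
go(594.7,-36.5,120,0)
cap('scene','s2.png')
a=cv2.imread('pics/s2.png');cv2.imwrite('pics/s2c.png',cv2.resize(a[110:210,270:390],None,fx=6,fy=6,interpolation=cv2.INTER_CUBIC))
E
```

```text
t 4.4 pos [432.1 159.9 123.9] head -168.61 tilt [-1.e-04 -2.e-04 -1.e+00] w 37.8 grip 60.3 F [-0.  -0.2 -0.8] j [ 0.71  0.22 -0.53  0.   -0.81 -0.51]
shift now cm [ 22.46 -12.06   0.4 ] az 11.39
```

View pics/s2c.png

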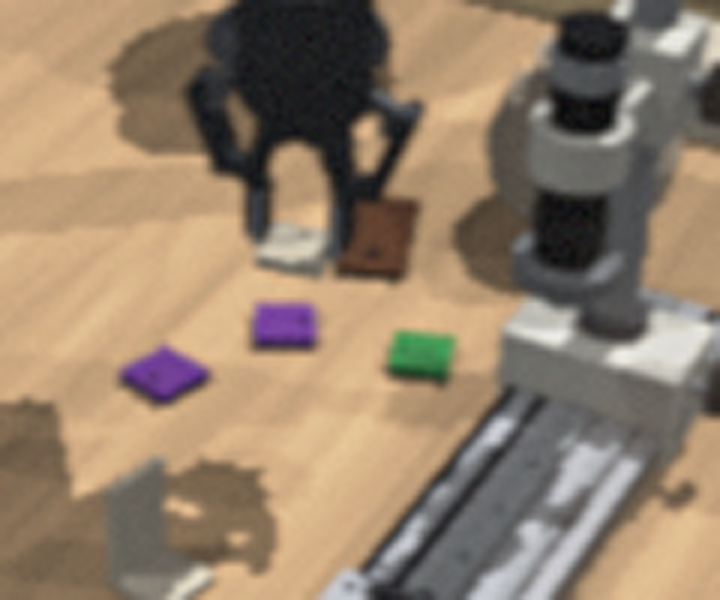

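The tile hangs level between the fingertips at crop (293,248). Carrying it to above the nest.

Request:
send_rows([
  {"gripper": 1,"x": 3.2,"y": -1.7,"z": 0,"ax": 0,"ay": 0,"az": 0},
  {"gripper": 1,"x": 3.2,"y": -1.7,"z": 0,"ax": 0,"ay": 0,"az": 0},
  {"gripper": 1,"x": 3.2,"y": -1.7,"z": 0,"ax": 0,"ay": 0,"az": 0},
  {"gripper": 1,"x": 3.2,"y": -1.7,"z": 0,"ax": 0,"ay": 0,"az": 0},
  {"gripper": 1,"x": 3.2,"y": -1.7,"z": 0,"ax": 0,"ay": 0,"az": 0},
])

```text
clock: 4.87
position: [548.2, 18.7, 122.7]
ee_rot: [0.774, -0.633, 0.0, -0.0]
contact_force: [1.3, 0.0, -0.9]
gripper_width: 37.6
grasp_force: 60.3
```

Request:
send_rows([
  {"gripper": 1,"x": 3.2,"y": -1.7,"z": 0,"ax": 0,"ay": 0,"az": 0},
  {"gripper": 1,"x": 3.2,"y": -1.8,"z": 0,"ax": 0,"ay": 0,"az": 0},
  {"gripper": 1,"x": 0,"y": 0,"z": 0,"ax": 0,"ay": 0,"az": 5.7},
  {"gripper": 1,"x": 0,"y": 0,"z": 0,"ax": 0,"ay": 0,"az": 5.7},
  {"gripper": 1,"x": 0,"y": 0,"z": 0,"ax": 0,"ay": 0,"az": 0},
])

```text
clock: 5.28
position: [594.3, -36.7, 121.9]
ee_rot: [-0.706, 0.708, 0.0, -0.0]
contact_force: [-0.2, 0.2, -0.9]
gripper_width: 37.2
grasp_force: 60.3
```

```bash
python3 - <<'E'
from h import *
go(594.7,-36.5,80,0)
E
```

```text
t 5.28 pos [594.3 -36.7 121.9] head 179.79 tilt [-1.e-04  2.e-04 -1.e+00] w 37.2 grip 60.3 F [-0.2  0.2 -0.9] j [ 0.21  0.43 -0.21 -0.   -0.93 -0.21]
shift now cm [-0.02 -0.04  4.19] az -0.21
```

Request:
send_rows([
  {"gripper": 1,"x": 0,"y": 0,"z": 2.0,"ax": 0,"ay": 0,"az": 0},
  {"gripper": 1,"x": 0,"y": 0,"z": 2.0,"ax": 0,"ay": 0,"az": 0},
  {"gripper": 1,"x": 0,"y": 0,"z": 1.0,"ax": 0,"ay": 0,"az": 0},
  {"gripper": 1,"x": 0,"y": 0,"z": 0,"ax": 0,"ay": 0,"az": 0},
  {"gripper": 1,"x": 0,"y": 0,"z": 0,"ax": 0,"ay": 0,"az": 0},
])

```text
clock: 5.7
position: [594.2, -35.6, 72.1]
ee_rot: [0.708, -0.707, -0.0, 0.0]
contact_force: [-0.2, 0.1, 0.1]
gripper_width: 37.5
grasp_force: 60.3
```

```bash
python3 - <<'E'
from h import *
go(594.7,-36.5,80,0)
cap('scene','s3.png');cap('top','t3.png')
a=cv2.imread('pics/s3.png')[175:275,280:400];b=cv2.imread('pics/t3.png')[135:200,300:400]
k=lambda i,f:cv2.resize(i,None,fx=f,fy=f,interpolation=cv2.INTER_CUBIC)
A=k(a,4);B=k(cv2.copyMakeBorder(b,0,17,0,0,cv2.BORDER_CONSTANT),3.2);B=cv2.resize(B,(300,400)) if 0 else B
c=np.zeros((400,800,3),np.uint8);c[:400,:480]=A;c[:B.shape[0],480:480+320]=B[:400,:320];cv2.imwrite('pics/c3.png',c)
E
```

```text
t 5.7 pos [594.2 -35.6  72.1] head -179.91 tilt [ 5.e-04  6.e-04 -1.e+00] w 37.5 grip 60.3 F [-0.2  0.1  0.1] j [ 0.21  0.49 -0.26  0.   -0.82 -0.21]
shift now cm [ 0.09 -0.05 -0.79] az 0.09
```

View pics/c3.png

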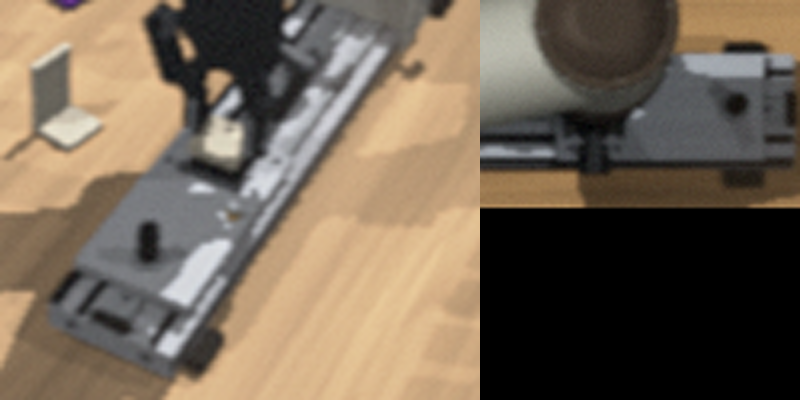

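```bash
python3 - <<'E'
from m import *
K=8
def q(im,box,z,pale):
    l,t,r,b=box;g=cv2.resize(im[t:b,l:r],None,fx=K,fy=K,interpolation=cv2.INTER_CUBIC);gr=cv2.cvtColor(g,cv2.COLOR_RGB2GRAY)
    mk=(cv2.threshold(gr,0,255,cv2.THRESH_BINARY+cv2.THRESH_OTSU)[1] if pale else (gr<45).astype(np.uint8)*255)
    c=max(cv2.findContours(mk,cv2.RETR_EXTERNAL,cv2.CHAIN_APPROX_NONE)[0],key=cv2.contourArea)[:,0,:]
    uv=(c+.5)/K-.5+[l,t];w=toplane(uv,z,'scene')[:,:2]
    print('uv',uv.min(0).round(1),uv.max(0).round(1),'world',w.min(0).round(1),w.max(0).round(1),cv2.minAreaRect(w.astype(np.float32)))
s0=np.load('/tmp/scene.npz')['im'];s3=cv2.imread('pics/s3.png')[:,:,::-1].copy()
q(s0,(322,200,352,228),56,0)
q(s0,(310,226,325,245),87,0)
q(s3,(326,202,346,221),77,1)
g=cv2.cvtColor(s0,cv2.COLOR_RGB2GRAY);print(g[202:226,322:352])
E
```

```text
uv [328.2 207.9] [344.7 219.3] world [573.1 -54.6] [616.1 -12.6] ((593.2467041015625, -34.076377868652344), (41.01033020019531, 42.901363372802734), 85.87940216064453)
uv [314.8 231.1] [318.1 239.9] world [ 592.3 -189. ] [ 610.7 -156.5] ((601.7113037109375, -172.57958984375), (8.616606712341309, 34.581764221191406), 25.71910285949707)
uv [329.8 201.6] [340.6 214.6] world [572.2 -60.3] [612.7  -1.8] ((590.53515625, -31.58510971069336), (31.953086853027344, 60.91292953491211), 20.332386016845703)
[[179 180 181 179 169 162 165 167 156 120  80  97 157 183 166 136  95  51
   52  90 108 111 102 100  91  84  96  99  97  86]
 [177 179 177 169 162 163 164 155 124  78  67 122 164 160 126  88  52  42
   76 102 107 103 100  98  93  86  94  98  91  87]
 [182 182 173 165 164 169 165 138  88  69 108 127 133 122  92  56  42  70
   97 108 104 102 103 102  99 104  96  88  85  93]
 [182 177 167 164 176 185 187 151 105 108 146 145 116  98  69  44  68  98
  107 106 102 102 101 103 103 100  92  89 110 139]
 [176 167 162 173 185 187 183 181 158 125 119 117 100  73  44  55  97 106
  104 102  99 102 101 104 
[... 1700 characters left out ...]
 64  68  65  58  61  75
  116 178 205 207 204 206 207 208 197 153 111 125]
 [196 198 200 199 204 204 208 205 201 190 166 134 117  97  68  69  84  94
  119 175 199 198 200 208 209 199 163 119 112 144]
 [200 201 201 201 204 206 203 205 207 205 201 198 190 163 130  99  76  84
  137 176 175 152 174 202 206 177 128 117 148 165]
 [200 200 203 205 202 204 201 202 203 203 205 207 210 203 195 163 134 134
  172 196 178 147 169 198 190 149 113 142 162 145]
 [202 201 201 205 207 206 201 201 204 202 204 201 204 208 207 203 196 197
  202 208 202 197 202 194 157 112 114 151 152 115]
 [199 204 203 205 203 202 204 204 203 202 205 206 206 208 205 200 198 203
  207 208 210 210 204 167 120 116 149 161 128  89]]
```

Seen from the scene camera, the nest centre is at about (594.6, -36), which agrees with the tool. Lowering gently.

Request:
send_rows([
  {"gripper": 1,"x": 0,"y": 0,"z": 0.4,"ax": 0,"ay": 0,"az": 0},
  {"gripper": 1,"x": 0,"y": 0,"z": 0.3,"ax": 0,"ay": 0,"az": 0},
  {"gripper": 1,"x": 0,"y": 0,"z": 0.3,"ax": 0,"ay": 0,"az": 0},
  {"gripper": 1,"x": 0,"y": 0,"z": 0,"ax": 0,"ay": 0,"az": 0},
])

```text
clock: 6.13
position: [593.8, -35.8, 61.5]
ee_rot: [-0.707, 0.707, 0.0, -0.0]
contact_force: [0.3, -0.1, -0.3]
gripper_width: 37.7
grasp_force: 60.3
```

Request:
send_rows([
  {"gripper": 1,"x": 0,"y": 0,"z": 0.1,"ax": 0,"ay": 0,"az": 0},
  {"gripper": 1,"x": 0,"y": 0,"z": 0.1,"ax": 0,"ay": 0,"az": 0},
  {"gripper": 1,"x": 0,"y": 0,"z": 0,"ax": 0,"ay": 0,"az": 0},
])

```text
clock: 6.38
position: [594.2, -35.8, 59.9]
ee_rot: [-0.707, 0.707, 0.0, -0.0]
contact_force: [0.3, -0.0, -0.6]
gripper_width: 37.1
grasp_force: 60.3
```

Request:
send_rows([
  {"gripper": 1,"x": 0,"y": 0,"z": 0.1,"ax": 0,"ay": 0,"az": 0},
  {"gripper": 1,"x": 0,"y": 0,"z": 0,"ax": 0,"ay": 0,"az": 0},
])

```text
clock: 6.55
position: [594.3, -35.8, 59.6]
ee_rot: [0.707, -0.707, 0.0, -0.0]
contact_force: [-1.5, -0.2, 2.8]
gripper_width: 37.7
grasp_force: 60.7
```

Request:
send_rows([
  {"gripper": 1,"x": 0,"y": 0,"z": 0.1,"ax": 0,"ay": 0,"az": 0},
  {"gripper": 1,"x": 0,"y": 0,"z": 0,"ax": 0,"ay": 0,"az": 0},
])

```text
clock: 6.72
position: [594.4, -35.8, 59.6]
ee_rot: [0.707, -0.707, 0.0, -0.0]
contact_force: [-2.8, 1.1, 8.4]
gripper_width: 37.2
grasp_force: 61.3
```

It touched at 59.6, which is the nest floor plus the 3.6 mm grasp offset, so the tile is seated. Releasing and rising.

Request:
send_rows([
  {"gripper": -0.1,"x": 0,"y": 0,"z": 0,"ax": 0,"ay": 0,"az": 0},
  {"gripper": -0.25,"x": 0,"y": 0,"z": 0,"ax": 0,"ay": 0,"az": 0},
  {"gripper": -0.25,"x": 0,"y": 0,"z": 0,"ax": 0,"ay": 0,"az": 0},
  {"gripper": -0.25,"x": 0,"y": 0,"z": -0.5,"ax": 0,"ay": 0,"az": 0},
  {"gripper": -0.25,"x": 0,"y": 0,"z": -1.5,"ax": 0,"ay": 0,"az": 0},
])

```text
clock: 7.13
position: [592.5, -36.0, 76.0]
ee_rot: [-0.707, 0.707, 0.002, -0.002]
contact_force: [-0.4, 0.1, -0.3]
gripper_width: 53.2
grasp_force: 0.0
```

Request:
send_rows([
  {"gripper": -0.25,"x": 0,"y": 0,"z": -3,"ax": 0,"ay": 0,"az": 0},
  {"gripper": -0.25,"x": 2,"y": 0,"z": -2,"ax": 0,"ay": 0,"az": 0},
  {"gripper": -0.25,"x": 4,"y": 0,"z": 0,"ax": 0,"ay": 0,"az": 0},
  {"gripper": -0.25,"x": 4,"y": 0,"z": 0,"ax": 0,"ay": 0,"az": 0},
  {"gripper": -0.25,"x": 2.5,"y": 0,"z": 0,"ax": 0,"ay": 0,"az": 0},
])

```text
clock: 7.55
position: [594.2, -163.3, 128.9]
ee_rot: [-0.707, 0.707, -0.001, 0.0]
contact_force: [0.2, 0.5, -0.4]
gripper_width: 53.4
grasp_force: 0.0
```

```bash
python3 - <<'E'
from m import *
go(594.5,-156.5,78,0)
im,d=cap('top','t4.png');s,ds=cap('scene','s4.png')
P=cloud('scene',ds);m=(P[...,2]>75)&(P[...,2]<91)&(abs(P[...,0]-594)<22)&(abs(P[...,1]+156)<18);print('knob scene',m.sum(),P[m].mean(0) if m.any() else 0)
k=lambda i,f:cv2.resize(i,None,fx=f,fy=f,interpolation=cv2.INTER_CUBIC)
c=np.zeros((600,800,3),np.uint8);c[:600,:400]=k(s[190:250,305:345,::-1],10);b=k(im[140:200,310:390,::-1],5);c[:300,400:]=b;cv2.imwrite('pics/c4.png',c)
E
```

```text
t 7.55 pos [ 594.2 -163.3  128.9] head 179.94 tilt [ 3.0e-04 -1.3e-03 -1.0e+00] w 53.4 grip 0.0 F [ 0.2  0.5 -0.4] j [-0.01  0.46 -0.15  0.   -0.96  0.  ]
shift now cm [-0.68 -0.02  5.09] az -0.06
knob scene 35 [ 595.29517808 -162.07966723   83.79550013]
```

View pics/c4.png

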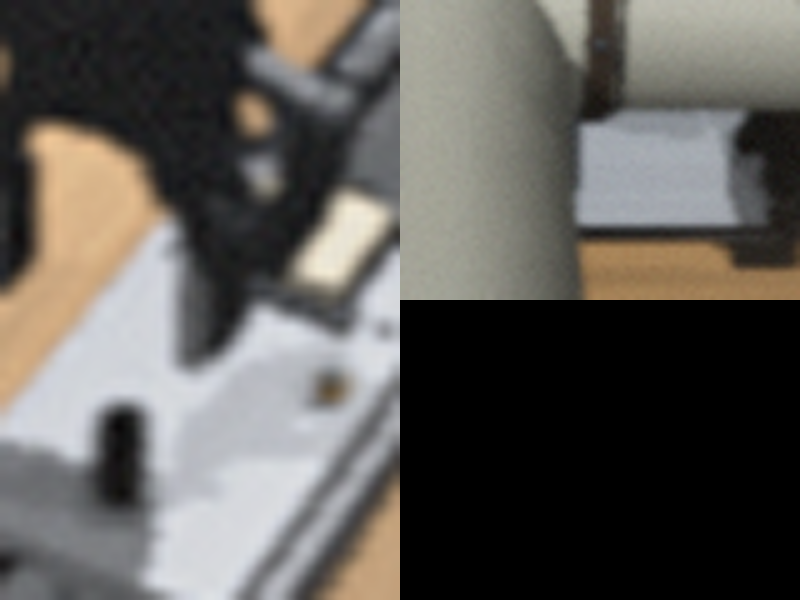

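The tile lies flat between the dark lips of the nest at crop (345,240). The knob is at (122,455), clear of the fingers. Next I go down on the knob.

Request:
send_rows([
  {"gripper": -0.25,"x": -0.7,"y": 0,"z": 1,"ax": 0,"ay": 0,"az": 0},
  {"gripper": -0.25,"x": 0,"y": 0,"z": 2,"ax": 0,"ay": 0,"az": 0},
  {"gripper": -0.25,"x": 0,"y": 0,"z": 2,"ax": 0,"ay": 0,"az": 0},
  {"gripper": -0.25,"x": 0,"y": 0,"z": 1.5,"ax": 0,"ay": 0,"az": 0},
  {"gripper": -0.25,"x": 0,"y": 0,"z": 0.4,"ax": 0,"ay": 0,"az": 0},
])

```text
clock: 8.07
position: [592.0, -151.8, 55.5]
ee_rot: [0.707, -0.707, -0.003, 0.002]
contact_force: [-0.7, 0.6, 0.1]
gripper_width: 53.3
grasp_force: 0.0
```

Request:
send_rows([
  {"gripper": 0.3,"x": 0,"y": 0,"z": 0,"ax": 0,"ay": 0,"az": 0},
  {"gripper": 0.5,"x": 0,"y": 0,"z": 0,"ax": 0,"ay": 0,"az": 0},
  {"gripper": 0.6,"x": 0,"y": 0,"z": 0,"ax": 0,"ay": 0,"az": 0},
  {"gripper": 1,"x": 0,"y": 0,"z": 0,"ax": 0,"ay": 0,"az": 0},
  {"gripper": 1,"x": 0,"y": 0,"z": 0,"ax": 0,"ay": 0,"az": 0},
])

```text
clock: 8.48
position: [595.7, -153.4, 60.4]
ee_rot: [0.707, -0.707, 0.001, -0.001]
contact_force: [3.1, 2.8, 1.6]
gripper_width: 14.0
grasp_force: 58.5
```

```bash
python3 - <<'E'
from h import *
go(594.5,-156.5,60,0)
E
```

```text
t 8.48 pos [ 595.7 -153.4   60.4] head -179.98 tilt [-1.0e-04 -3.9e-03 -1.0e+00] w 14.0 grip 58.5 F [3.1 2.8 1.6] j [ 0.01  0.53 -0.23 -0.   -0.81 -0.01]
shift now cm [0.31 0.12 0.04] az 0.02
```

The knob is gripped. The saddle edges in the top view put the lens axis at y ≈ 150, so the slide is about 186 mm. I'll move 150 mm first, then creep while watching the force.

Request:
send_rows([
  {"gripper": 1,"x": -0.4,"y": 0,"z": 0,"ax": 0,"ay": 0,"az": 0},
  {"gripper": 1,"x": -0.8,"y": 0,"z": 0,"ax": 0,"ay": 0,"az": 0},
  {"gripper": 1,"x": -1.3,"y": 0,"z": 0,"ax": 0,"ay": 0,"az": 0},
  {"gripper": 1,"x": -1.3,"y": 0,"z": 0,"ax": 0,"ay": 0,"az": 0},
  {"gripper": 1,"x": -1.3,"y": 0,"z": 0,"ax": 0,"ay": 0,"az": 0},
])

```text
clock: 8.9
position: [595.9, -103.9, 60.4]
ee_rot: [-0.707, 0.707, -0.002, 0.001]
contact_force: [4.3, -7.3, -0.1]
gripper_width: 14.0
grasp_force: 58.5
```

```bash
python3 - <<'E'
from m import *
go(594.5,-156.5,60,0)
f=np.load('/tmp/top.npz');P=f['P'];X,Y,Z=[P[...,i] for i in range(3)]
m=(abs(Z-79)<5)&(X>530)&(X<575)&(Y>150)&(Y<330);print('saddle y',np.percentile(Y[m],[1,5,50,95,99]),m.sum(),'front edge by depth step (median):',np.median([Y[r][m[r]].min() for r in range(400) if m[r].sum()>5]))
E
```

```text
t 8.9 pos [ 595.9 -103.9   60.4] head 179.98 tilt [ 0.002  -0.0042 -1.    ] w 14.0 grip 58.5 F [ 4.3 -7.3 -0.1] j [ 0.1   0.52 -0.25  0.   -0.8  -0.1 ]
shift now cm [5.26 0.14 0.05] az -0.02
saddle y [209.95923573 212.44038859 242.05287163 273.09653573 276.89708765] 313 front edge by depth step (median): 210.25938364241858
```

Request:
send_rows([
  {"gripper": 1,"x": -1.3,"y": -0.1,"z": 0,"ax": 0,"ay": 0,"az": 0},
  {"gripper": 1,"x": -1.3,"y": 0,"z": 0,"ax": 0,"ay": 0,"az": 0},
  {"gripper": 1,"x": -1.3,"y": 0,"z": 0,"ax": 0,"ay": 0,"az": 0},
  {"gripper": 1,"x": -1.3,"y": 0,"z": 0,"ax": 0,"ay": 0,"az": 0},
  {"gripper": 1,"x": -1.3,"y": 0,"z": 0,"ax": 0,"ay": 0,"az": 0},
])

```text
clock: 9.32
position: [596.3, -38.7, 60.4]
ee_rot: [-0.707, 0.707, -0.002, 0.0]
contact_force: [3.4, -6.1, 1.6]
gripper_width: 14.1
grasp_force: 58.7
```

Request:
send_rows([
  {"gripper": 1,"x": -1.3,"y": 0,"z": 0,"ax": 0,"ay": 0,"az": 0},
  {"gripper": 1,"x": -1.3,"y": 0,"z": 0,"ax": 0,"ay": 0,"az": 0},
  {"gripper": 1,"x": -1.0,"y": 0,"z": 0,"ax": 0,"ay": 0,"az": 0},
  {"gripper": 1,"x": -0.5,"y": 0,"z": 0,"ax": 0,"ay": 0,"az": 0},
  {"gripper": 1,"x": 0,"y": 0,"z": 0,"ax": 0,"ay": 0,"az": 0},
])

```text
clock: 9.73
position: [596.6, 4.0, 60.3]
ee_rot: [0.707, -0.707, 0.001, -0.001]
contact_force: [1.8, 1.4, 4.1]
gripper_width: 14.0
grasp_force: 59.0
```

Request:
send_rows([
  {"gripper": 1,"x": 0,"y": 0,"z": 0,"ax": 0,"ay": 0,"az": 0},
])

```text
clock: 9.82
position: [596.6, 4.0, 60.3]
ee_rot: [0.707, -0.707, 0.001, -0.002]
contact_force: [2.2, 1.7, 4.8]
gripper_width: 14.0
grasp_force: 59.1
```

Request:
send_rows([
  {"gripper": 1,"x": -0.2,"y": 0,"z": 0,"ax": 0,"ay": 0,"az": 0},
  {"gripper": 1,"x": -0.2,"y": 0,"z": 0,"ax": 0,"ay": 0,"az": 0},
  {"gripper": 1,"x": -0.2,"y": 0,"z": 0,"ax": 0,"ay": 0,"az": 0},
  {"gripper": 1,"x": -0.2,"y": 0,"z": 0,"ax": 0,"ay": 0,"az": 0},
  {"gripper": 1,"x": -0.2,"y": 0,"z": 0,"ax": 0,"ay": 0,"az": 0},
])

```text
clock: 10.23
position: [596.6, 12.4, 60.3]
ee_rot: [-0.707, 0.707, -0.001, 0.001]
contact_force: [3.4, -3.9, 7.0]
gripper_width: 14.0
grasp_force: 59.1
```

Request:
send_rows([
  {"gripper": 1,"x": -0.1,"y": 0,"z": 0,"ax": 0,"ay": 0,"az": 0},
  {"gripper": 1,"x": -0.1,"y": 0,"z": 0,"ax": 0,"ay": 0,"az": 0},
])

```text
clock: 10.4
position: [596.6, 14.5, 60.3]
ee_rot: [-0.707, 0.707, -0.001, 0.001]
contact_force: [3.6, -3.5, 5.8]
gripper_width: 13.9
grasp_force: 59.2
```

Request:
send_rows([
  {"gripper": 1,"x": -0.1,"y": 0,"z": 0,"ax": 0,"ay": 0,"az": 0},
])

```text
clock: 10.48
position: [596.6, 15.5, 60.3]
ee_rot: [-0.707, 0.707, -0.001, 0.001]
contact_force: [3.3, -3.5, 6.3]
gripper_width: 13.9
grasp_force: 59.2
```

Request:
send_rows([
  {"gripper": 1,"x": -0.1,"y": 0,"z": 0,"ax": 0,"ay": 0,"az": 0},
])

```text
clock: 10.57
position: [596.6, 16.5, 60.3]
ee_rot: [-0.707, 0.707, -0.001, 0.001]
contact_force: [3.3, -3.2, 5.8]
gripper_width: 14.1
grasp_force: 59.2
```

Request:
send_rows([
  {"gripper": 1,"x": -0.1,"y": 0,"z": 0,"ax": 0,"ay": 0,"az": 0},
])

```text
clock: 10.65
position: [596.6, 17.5, 60.3]
ee_rot: [-0.707, 0.707, -0.001, 0.001]
contact_force: [4.4, -3.2, 6.5]
gripper_width: 14.1
grasp_force: 59.2
```

Request:
send_rows([
  {"gripper": 1,"x": -0.1,"y": 0,"z": 0,"ax": 0,"ay": 0,"az": 0},
])

```text
clock: 10.73
position: [596.6, 18.5, 60.3]
ee_rot: [-0.707, 0.707, -0.001, 0.001]
contact_force: [3.5, -2.3, 6.6]
gripper_width: 14.2
grasp_force: 59.2
```

Request:
send_rows([
  {"gripper": 1,"x": -0.1,"y": 0,"z": 0,"ax": 0,"ay": 0,"az": 0},
])

```text
clock: 10.82
position: [596.6, 19.5, 60.3]
ee_rot: [-0.707, 0.707, -0.001, 0.001]
contact_force: [3.6, -2.3, 5.3]
gripper_width: 14.2
grasp_force: 59.2
```

Request:
send_rows([
  {"gripper": 1,"x": -0.1,"y": 0,"z": 0,"ax": 0,"ay": 0,"az": 0},
])

```text
clock: 10.9
position: [596.6, 20.5, 60.3]
ee_rot: [-0.707, 0.707, -0.001, 0.001]
contact_force: [3.5, -2.7, 5.4]
gripper_width: 13.7
grasp_force: 59.2
```

Clean baseline: Fy is about -2 to -3 N of drag. I'll keep creeping 1 mm per reading.

Request:
send_rows([
  {"gripper": 1,"x": -0.1,"y": 0,"z": 0,"ax": 0,"ay": 0,"az": 0},
])

```text
clock: 10.98
position: [596.6, 21.5, 60.3]
ee_rot: [-0.707, 0.707, -0.001, 0.001]
contact_force: [3.3, -2.1, 6.4]
gripper_width: 14.2
grasp_force: 59.2
```

Request:
send_rows([
  {"gripper": 1,"x": -0.1,"y": 0,"z": 0,"ax": 0,"ay": 0,"az": 0},
])

```text
clock: 11.07
position: [596.6, 22.5, 60.3]
ee_rot: [-0.707, 0.707, -0.001, 0.001]
contact_force: [3.3, -2.8, 5.4]
gripper_width: 14.4
grasp_force: 59.2
```

Request:
send_rows([
  {"gripper": 1,"x": -0.1,"y": 0,"z": 0,"ax": 0,"ay": 0,"az": 0},
])

```text
clock: 11.15
position: [596.6, 23.5, 60.3]
ee_rot: [-0.707, 0.707, -0.001, 0.001]
contact_force: [3.3, -2.8, 5.0]
gripper_width: 14.1
grasp_force: 59.2
```

Request:
send_rows([
  {"gripper": 1,"x": -0.1,"y": 0,"z": 0,"ax": 0,"ay": 0,"az": 0},
])

```text
clock: 11.23
position: [596.6, 24.5, 60.3]
ee_rot: [-0.707, 0.707, -0.001, 0.001]
contact_force: [3.7, -2.1, 4.8]
gripper_width: 14.2
grasp_force: 59.2
```

Request:
send_rows([
  {"gripper": 1,"x": -0.1,"y": 0,"z": 0,"ax": 0,"ay": 0,"az": 0},
])

```text
clock: 11.32
position: [596.6, 25.5, 60.3]
ee_rot: [-0.707, 0.707, -0.001, 0.001]
contact_force: [3.7, -2.5, 5.8]
gripper_width: 13.8
grasp_force: 59.2
```

Request:
send_rows([
  {"gripper": 1,"x": -0.1,"y": 0,"z": 0,"ax": 0,"ay": 0,"az": 0},
])

```text
clock: 11.4
position: [596.7, 26.5, 60.3]
ee_rot: [-0.707, 0.707, -0.001, 0.001]
contact_force: [3.1, -3.0, 5.9]
gripper_width: 14.2
grasp_force: 59.2
```

Request:
send_rows([
  {"gripper": 1,"x": -0.1,"y": 0,"z": 0,"ax": 0,"ay": 0,"az": 0},
])

```text
clock: 11.48
position: [596.6, 27.5, 60.3]
ee_rot: [-0.707, 0.707, -0.001, 0.001]
contact_force: [4.2, -3.6, 5.1]
gripper_width: 13.9
grasp_force: 59.2
```

Request:
send_rows([
  {"gripper": 1,"x": -0.1,"y": 0,"z": 0,"ax": 0,"ay": 0,"az": 0},
])

```text
clock: 11.57
position: [596.7, 28.5, 60.3]
ee_rot: [-0.707, 0.707, -0.001, 0.001]
contact_force: [3.4, -2.5, 5.4]
gripper_width: 13.7
grasp_force: 59.2
```

Request:
send_rows([
  {"gripper": 1,"x": -0.1,"y": 0,"z": 0,"ax": 0,"ay": 0,"az": 0},
])

```text
clock: 11.65
position: [596.7, 29.5, 60.3]
ee_rot: [-0.707, 0.707, -0.001, 0.001]
contact_force: [3.6, -2.5, 4.8]
gripper_width: 14.4
grasp_force: 59.2
```

Request:
send_rows([
  {"gripper": 1,"x": -0.1,"y": 0,"z": 0,"ax": 0,"ay": 0,"az": 0},
])

```text
clock: 11.73
position: [596.7, 30.5, 60.3]
ee_rot: [-0.707, 0.707, -0.001, 0.001]
contact_force: [3.5, -2.6, 5.2]
gripper_width: 14.0
grasp_force: 59.2
```

Request:
send_rows([
  {"gripper": 1,"x": -0.1,"y": 0,"z": 0,"ax": 0,"ay": 0,"az": 0},
])

```text
clock: 11.82
position: [596.7, 31.5, 60.3]
ee_rot: [-0.707, 0.707, -0.001, 0.001]
contact_force: [3.4, -3.0, 5.7]
gripper_width: 14.1
grasp_force: 59.2
```

Request:
send_rows([
  {"gripper": 1,"x": -0.1,"y": 0,"z": 0,"ax": 0,"ay": 0,"az": 0},
])

```text
clock: 11.9
position: [596.6, 32.5, 60.3]
ee_rot: [-0.707, 0.707, -0.001, 0.001]
contact_force: [2.6, -2.9, 5.3]
gripper_width: 13.8
grasp_force: 59.2
```

Request:
send_rows([
  {"gripper": 1,"x": -0.1,"y": 0,"z": 0,"ax": 0,"ay": 0,"az": 0},
])

```text
clock: 11.98
position: [596.7, 33.5, 60.3]
ee_rot: [-0.707, 0.707, -0.001, 0.001]
contact_force: [3.2, -2.7, 5.5]
gripper_width: 14.0
grasp_force: 59.2
```

Request:
send_rows([
  {"gripper": 1,"x": -0.1,"y": 0,"z": 0,"ax": 0,"ay": 0,"az": 0},
])

```text
clock: 12.07
position: [596.7, 34.6, 60.3]
ee_rot: [-0.707, 0.707, -0.001, 0.001]
contact_force: [3.9, -2.4, 5.2]
gripper_width: 14.0
grasp_force: 59.2
```

Request:
send_rows([
  {"gripper": 1,"x": -0.1,"y": 0,"z": 0,"ax": 0,"ay": 0,"az": 0},
])

```text
clock: 12.15
position: [596.7, 35.8, 60.3]
ee_rot: [-0.707, 0.707, -0.001, 0.001]
contact_force: [3.2, -0.3, 5.9]
gripper_width: 14.0
grasp_force: 59.2
```

Request:
send_rows([
  {"gripper": 1,"x": -0.1,"y": 0,"z": 0,"ax": 0,"ay": 0,"az": 0},
])

```text
clock: 12.23
position: [596.7, 37.0, 60.3]
ee_rot: [-0.707, 0.707, -0.001, 0.001]
contact_force: [3.2, 1.1, 6.4]
gripper_width: 14.0
grasp_force: 59.2
```

Request:
send_rows([
  {"gripper": 1,"x": -0.1,"y": 0,"z": 0,"ax": 0,"ay": 0,"az": 0},
])

```text
clock: 12.32
position: [596.7, 38.4, 60.3]
ee_rot: [-0.707, 0.707, -0.001, 0.002]
contact_force: [2.1, -0.3, 5.3]
gripper_width: 14.2
grasp_force: 59.1
```

Request:
send_rows([
  {"gripper": 1,"x": -0.1,"y": 0,"z": 0,"ax": 0,"ay": 0,"az": 0},
])

```text
clock: 12.4
position: [596.7, 38.7, 60.3]
ee_rot: [-0.707, 0.707, -0.001, 0.001]
contact_force: [3.3, -5.1, 5.1]
gripper_width: 13.9
grasp_force: 59.0
```

Request:
send_rows([
  {"gripper": 1,"x": -0.1,"y": 0,"z": 0,"ax": 0,"ay": 0,"az": 0},
])

```text
clock: 12.48
position: [596.7, 39.0, 60.3]
ee_rot: [0.707, -0.707, 0.001, -0.001]
contact_force: [4.0, -7.1, 4.9]
gripper_width: 13.7
grasp_force: 59.0
```

Request:
send_rows([
  {"gripper": 1,"x": -0.1,"y": 0,"z": 0,"ax": 0,"ay": 0,"az": 0},
])

```text
clock: 12.57
position: [596.7, 39.6, 60.3]
ee_rot: [0.707, -0.707, 0.002, -0.0]
contact_force: [3.5, -7.7, 5.4]
gripper_width: 14.1
grasp_force: 59.1
```

The click shows clearly: Fy helped at y ≈ 36–37, went neutral near 38.4, then resisted with -7 N. Backing off to the notch centre and letting it settle.

Request:
send_rows([
  {"gripper": 1,"x": 0.1,"y": 0,"z": 0,"ax": 0,"ay": 0,"az": 0},
  {"gripper": 1,"x": 0,"y": 0,"z": 0,"ax": 0,"ay": 0,"az": 0},
])

```text
clock: 12.73
position: [596.7, 39.1, 60.3]
ee_rot: [-0.707, 0.707, -0.001, 0.001]
contact_force: [3.3, -3.8, 4.9]
gripper_width: 14.0
grasp_force: 59.2
```

Request:
send_rows([
  {"gripper": 1,"x": 0.1,"y": 0,"z": 0,"ax": 0,"ay": 0,"az": 0},
  {"gripper": 1,"x": 0,"y": 0,"z": 0,"ax": 0,"ay": 0,"az": 0},
  {"gripper": 1,"x": 0,"y": 0,"z": 0,"ax": 0,"ay": 0,"az": 0},
])

```text
clock: 12.98
position: [596.7, 38.6, 60.3]
ee_rot: [-0.707, 0.707, -0.001, 0.001]
contact_force: [3.4, -2.3, 5.8]
gripper_width: 14.3
grasp_force: 59.1
```

Request:
send_rows([
  {"gripper": 1,"x": 0.05,"y": 0,"z": 0,"ax": 0,"ay": 0,"az": 0},
  {"gripper": 1,"x": 0,"y": 0,"z": 0,"ax": 0,"ay": 0,"az": 0},
  {"gripper": 1,"x": 0,"y": 0,"z": 0,"ax": 0,"ay": 0,"az": 0},
])

```text
clock: 13.23
position: [596.7, 38.6, 60.3]
ee_rot: [-0.707, 0.707, -0.001, 0.001]
contact_force: [2.4, 0.2, 5.0]
gripper_width: 14.2
grasp_force: 59.1
```

```bash
python3 - <<'E'
from m import *
go(594.5,38,60,0)
s,ds=cap('scene','s5.png');cv2.imwrite('pics/c5.png',cv2.resize(s[100:230,300:420,::-1],None,fx=4.5,fy=4.5,interpolation=cv2.INTER_CUBIC))
E
```

```text
t 13.23 pos [596.7  38.6  60.3] head 179.99 tilt [-5.0e-04 -3.6e-03 -1.0e+00] w 14.2 grip 59.1 F [2.4 0.2 5. ] j [ 0.34  0.51 -0.27  0.   -0.79 -0.34]
shift now cm [0.06 0.22 0.03] az -0.01
```

View pics/c5.png

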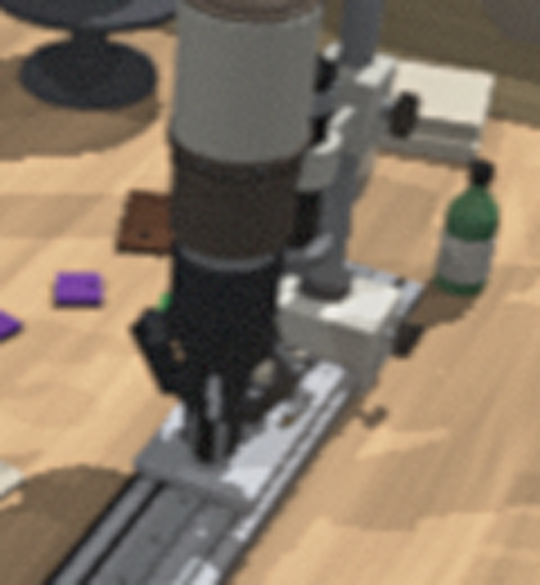

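The carriage is under the lens with the knob gripped at crop (210,440), and nothing is touching the microscope. The net force crossed zero at y ≈ 38.55; the tool rests at 38.6 with Fy ≈ 0. Handing in.

```bash
python3 -c "
from bench import arm
print(arm.job_done())"
```

```text
the job is handed in; nothing more can be done
None
```

The job is handed in at about 13 s on the clock: the tile lies in the nest, the carriage's ball is in the notch under the lens by the force readings, and the knob is still gripped with everything at rest; no verdict was shown.

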